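# Free the dish carrier from its dock and run it out to the flip stop

### The job

The dish carrier is pinned in its dock at one end of the track. With the carrier still in the dock, pull up the spring plunger's T-handle and twist it a quarter turn so that it stays latched up, and flip the hinged stop flag down flat across the track, in either order; then slide the carrier along the track, out of the dock, until it rests against the flag, and let go. Keep the carrier level, and do not disturb the other things on the bench.

Things in the scene. Friction and masses are not known exactly. Their poses are not given: they have to be found in the camera images.
- track: Fixed aluminium track, x from -60 to 60, y from -85 to 255 mm, top face 28 mm above the bench. Origin on the bench under the parked carrier's centre; z up; +y is the way out of the dock. Guide rails along y (inner faces at x = -41.5 and 41.5) rise 7 mm over the top face. A grey bracket spans x = 8 to 77, y = -64 to -36 mm, top at z = 62, over the carrier's corner, and bears the plunger.
- tbar_grip (a point): Centre of the plunger's black T-handle, a bar 44 mm long, 12 thick, 24 tall; at x = 25, y = -50, z = 93 mm in the track frame when down; rises and turns with the handle. Own axes: y along the bar, x across its thickness, z up. Below it two steel lugs (22 mm across in all) reach 75 mm above the bench, 5 mm under the handle's underside when down.
- plunger (a joint): Lift of the plunger, m: 0 = down, its 8 mm pin 10 mm deep in a hole of the carrier; at most 0.018. Spring force down about 5 N at 0, 9 N at 0.013. The handle turns only when lifted more than 0.0135 (0.0155 is good); latched, its cross key sits on the lugs and it reads about 0.013, the pin clear of the carrier. Let go unturned, it springs back.
- tbar (a joint): Turn of the T-handle in rad about the vertical, positive anticlockwise from above: 0 = bar along the track (key between the lugs), range -1.6 to 1.6; either way serves. It stays where it is left when turned by about 0.7 or more; a quarter turn is best.
- handle (a point): Centre (half-way up) of the black grip block on the loose carrier: 12 mm across (x), 36 long (y), 40 tall; 66 mm above the bench, its foot on the carrier's top face at 46 mm. On the carrier's mid-line, 28 mm behind its leading (+y) edge. Own axes as the track's. A fixed glass dish, 54 mm across, 12 tall, has its centre 50 mm behind (-y) the block's.
- nose (a point): Middle of the leading (+y) edge face of the carrier, half-way up its plate; x = 0, y = 70, z = 37 mm in the track frame when parked. Own axes as the track's. The plate is aluminium, 80 mm wide (x), 140 long (y), 18 thick, 0.3 to 0.65 kg, with 1.5 mm of play to each side between the rails.
- stop_post: Fixed steel post of the flip stop, 24 x 30 mm, beside the track at track x = -70 mm, its y differing each time (165 to 225 mm); origin at the centre of its underside, on the bench; axes parallel to the track's. With the flag down, the face that stops the carrier is 6 mm to -y of this origin: at rest the nose's y in this frame is -6 mm.
- flag_pivot (a point): Pivot of the stop flag, 47 mm above the bench; its line runs parallel to the track's y.
- flag_tip (a point): Free end of the flag, a steel blade 70 mm long from the pivot, 18 wide, 12 thick along the track. At the start it points up, about upright or leaning away from the track, its tip 115 to 117 mm above the bench; down, it lies level at 38 to 56 mm above the bench, its tip over the middle of the track.
- flag (a joint): Angle of the flag in rad: 0 = flat down across the track, 1.57 = upright, up to 1.8 leaning outward. Light friction holds it near upright; tipped inward past about 1.2 it falls down by its own weight. Pushed along the track it is rigid.
- dishes: Bystander, to be left alone: stack of three clear covered dishes, 60 mm across, 45 mm tall; origin at the centre of its underside
- forceps: Bystander, to be left alone: steel forceps lying flat, about 125 mm long, 6 mm tall; origin near the middle
- joystick_box: Bystander, to be left alone: white control box 110 x 150 x 42 mm with a black joystick, 97 mm tall in all; origin at the centre of its underside
- reagent_bottle: Bystander, to be left alone: amber bottle 48 mm across, 95 mm tall; origin at the centre of its underside
- tip_box: Bystander, to be left alone: grey box with a clear lid, 87 x 122 x 67 mm; origin at the centre of its underside
- tube_rack: Bystander, to be left alone: white rack with tubes, 70 x 150 mm, 104 mm tall; origin at the centre of its underside
- slide_box: Bystander, to be left alone: small cardboard box 35 x 85 x 28 mm; origin at the centre of its underside
Not all that is in view belongs to the job. What is shaped like the part that bears handle but orange, purple or yellow is not meant.

How it is judged:
On the way:
1. with the carrier still in the dock, the plunger is latched up (lifted over 10 mm and turned over 0.6 rad) and the stop flag is down (below 0.1 rad) (value of joint plunger above 0.01 m and (value of joint tbar above 0.6 rad or value of joint tbar below -0.6 rad) and value of joint flag below 0.1 rad and y of nose in the frame of track below 0.08 m), for 0.2 s.
At the end, for the whole second after the job is handed in: The plunger is still latched up (over 10 mm, turned over 0.6 rad), the flag is flat down (below 0.1 rad), and the carrier lies flat on the track between its rails (within 6 mm of the mid-line, 0.08 rad of straight), its leading edge within 4 mm of the flag's face, released (value of joint plunger above 0.01 m and (value of joint tbar above 0.6 rad or value of joint tbar below -0.6 rad) and value of joint flag below 0.1 rad and y of nose in the frame of stop_post between -0.01 and -0.003 m and x of nose in the frame of track between -0.006 and 0.006 m and z of nose in the frame of track between 0.034 and 0.041 m and angle between the y axis of nose and the y axis of track, either way round below 0.08 rad and angle between nose's own z axis and vertical below 0.06 rad); the robot touches nothing.
It fails at once if the carrier is tipped by more than 0.25 rad (angle between nose's own z axis and vertical above 0.25 rad).
It fails at once if a bystander is shifted by more than 25 mm (distance of any of dishes, forceps, joystick_box, reagent_bottle, tip_box, tube_rack, slide_box from where it was at the start of the episode above 0.025 m).
It also fails if it takes over 56 s, if anything falls off the work surface, if the arm or the gripper's body presses on something with over 40 N, if the wrist force passes 120 N, or if a joint passes its speed limit or range.

### The arm

A 6-joint arm with a two-finger parallel gripper is mounted at the origin on the work surface. World frame = base frame: x ahead of the robot, y to its left, z up, the work surface at z = 0. Lengths are in m, angles in rad, forces in N, time in s.
With the tool pointing down it reaches from about 0.3 to 0.75 m from the base axis. Payload 8.5 kg.
Tool frame: the origin (TCP) lies between the finger pads; the fingertips stand 19 mm ahead of it and the grasp point (between the pads) is the TCP; z points along the fingers, y is the direction in which the jaws open and shut (so a half turn about z gives the same grasp; the last joint's range is limited). The gripper opens to 85 mm and grips with 20 to 120 N. Pads are 22 mm wide; open, the fingers measure 114 mm over their backs; the gripper's body (76 mm by 85 mm) begins 54 mm behind the grasp point. The pads swing forward as they close: fully open they stand 13 mm farther back than shut.
Start: joints at [0.953, 0.381, 1.297, -0, 1.464, -0.215], TCP at [0.216, 0.506, 0.25] pointing down, gripper open.
Joint ranges: [-3.11, 3.11], [-0.89, 2.33], [0.22, 2.48], [-1.42, 4.56], [0.17, 2.85], [-2.88, 2.88]. Speed limits (rad/s): [2.39, 2.39, 3.14, 3.14, 3.14, 3.14].

### API

Orientations are given as a rotation vector (axis times angle).
In Python, from workcell import r gives the robot as it stands. The module is installed in compiled form; this text tells all that it offers.
- The arm moves only by the tool send_rows, never from a script. Its argument "increments" is a list of rows, each a list of 6 numbers: the shift along the tool's x, y, z in m, then the turn, a rotation vector about the tool's x, y, z in degrees. In form: [[x, y, z, wx, wy, wz], ...]. A call has 1 to 12 rows; each row is the pose to reach, as a shift and turn from the pose commanded when the call began, along the tool's axes at that moment; what a row does not reach only later rows make up. A row lasts 1/8 s, in which the tool goes at most 62.5 mm and 10.7 degrees, less where a joint would pass 70% of its speed; a pose out of reach is approached as far as the arm can. A call with a gripper value outside its range is refused whole. "jaw" is the opening, from 0 (shut) to 1 (fully open), set as the call begins (left out, the last holds). The fingers move at their own pace and stop on an object; "squeeze" is the grip in N (left out, the last holds). Time passes only in rows, so rows that repeat a pose let the fingers close. It gives the time, the measured TCP pose, the force and the opening at its end, in the units of the state.
- r.observe(): the state, without advancing time (a new reading comes with each control period).
- r.capture(name): name is "scene" or "top" or "wrist"; returns the picture (420x560x3 uint8, red, green, blue); there is no depth.
- r.get_calibration(name): a dict with "mtx" (3x3 intrinsics, pixels), "eye" and "attitude" of the camera in the world. Camera axes: x right, y up, looking along -z (the intrinsics and any distortion apply to the point x, -y, -z); pixel columns grow to the right and rows downward; lengths in m; the calibration is good to about 2 mm. A picture is of the moment at which its call begins: read the wrist's pose just before it. get_calibration takes no time and is no camera call; for the wrist camera it gives the pose at the moment of the call.
- r.close_job(): hands the job in, once; it reports no verdict.
The state is a dict: "time": time; "joint_pos": joint angles; "qvel": joint speeds; "effort": joint torques, N m; "tool_pos": TCP position; "tcp_rot": TCP orientation; "force": force on the tool from outside, world axes, zero at the start; "torque": the same for the moment, N m; "width": opening from 0.0 (shut) to 1.0 (fully open).
Only numpy, scipy, OpenCV 4.12 (cv2) and the standard library are available. Lean on these libraries where they do the work, as an engineer would, in place of code of your own. Each camera call takes 0.05 s, during which the arm holds its last target. There are 200 camera calls.

## Working session

There is one attempt and no reset: what is moved stays moved. The work goes in short steps, Python scripts to look and compute and a tool call to move; the robot and the scene stay as the last step left them, time stands still between calls to the robot, and variables do not carry over. Pictures are saved under pics/ and viewed, about 8 in all and at most 12, crops included, and the job is handed in when it is done.

Besides the shell and the picture viewer there is one more tool, called after "Emit:" by a JSON object that holds its "name" and its "arguments". send_rows: Moves the arm, as the interface text tells. Its arguments: {"type":"object","properties":{"increments":{"type":"array"},"jaw":{"type":"number"},"squeeze":{"type":"number"}},"required":["increments"]}

```bash
mkdir -p pics; cat > h.py <<'E'
import numpy as np, cv2
from workcell import r
from scipy.spatial.transform import Rotation as R
def cap(n,f):
    c=r.get_calibration(n); im=r.capture(n); cv2.imwrite('pics/'+f,im[:,:,::-1]); return im,c
def rot(c):
    a=np.array(c['attitude'],float)
    return a if a.shape==(3,3) else R.from_rotvec(a).as_matrix() if a.size==3 else R.from_quat(a).as_matrix()
def ray(c,uv):
    K=np.array(c['mtx']); d=np.linalg.inv(K)@[uv[0],uv[1],1]; return np.array(c['eye']),rot(c)@(d*[1,-1,-1])
def onz(c,uv,z):
    e,d=ray(c,uv); return e+d*(z-e[2])/d[2]
def proj(c,p):
    q=rot(c).T@(np.array(p)-c['eye'])*[1,-1,-1]; q=np.array(c['mtx'])@q; return q[:2]/q[2]
E
python3 - <<'E'
from h import *
s=r.observe();print(s)
for n in('scene','top'):
    im,c=cap(n,n+'0.png');print(n,c)
E
```

```text
{'time': 0.0, 'joint_pos': array([ 9.52715393e-01,  3.81203057e-01,  1.29828218e+00, -2.08472746e-05,
        1.46358200e+00, -2.15307714e-01]), 'qvel': array([ 0.00091217,  0.00048948,  0.00149984, -0.00017413,  0.00175219,
        0.00176833]), 'effort': array([ 1.83960387e-04, -4.48450649e+01, -2.31282020e+01, -1.35906093e-04,
        4.68558297e-03, -5.09124902e-05]), 'tool_pos': array([0.2154345 , 0.50575757, 0.24970074]), 'tcp_rot': array([-6.28287648e-01, -3.07753537e+00,  2.13086195e-03]), 'force': array([0.24362472, 0.67559329, 0.12665421]), 'torque': array([-0.06363838,  0.0063568 , -0.05065036]), 'width': 0.9979857846814277}
scene {'mtx': array([[432.03430462,   0.        , 276.47414295],
       [  0.        , 432.03430462, 211.03676388],
       [  0.        ,   0.        ,   1.        ]]), 'eye': array([ 0.91614538, -0.59275958,  1.06341003]), 'attitude': array([0.57656667, 0.14732812, 0.50617771])}
top {'mtx': array([[385.63923962,   0.        , 282.22769165],
       [  0.        , 385.63923962, 209.47392332],
       [  0.        ,   0.        ,   1.        ]]), 'eye': array([ 0.47604078, -0.02145358,  1.11176517]), 'attitude': array([ 0.08235679, -0.08474487, -1.59863019])}
```

View pics/scene0.png

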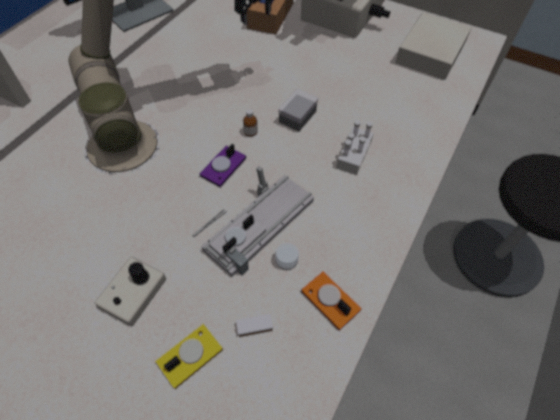

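View pics/top0.png

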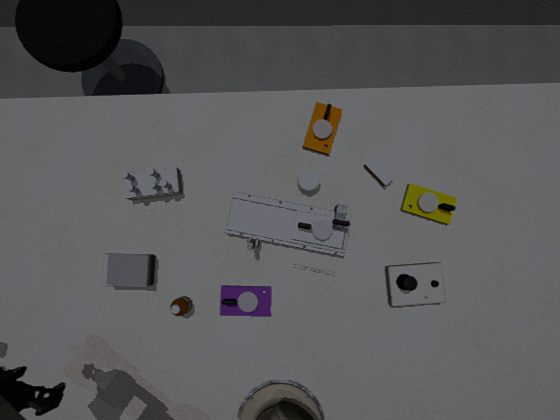

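The real carrier is the aluminium one in the track: block at top (305,226), T-handle at (341,223), flag and post at (255,243). The lookalikes are orange (327,111), purple (229,302) and yellow (447,207). I'll check that choice in one close crop.

```bash
python3 - <<'E'
from h import *
im=cv2.imread('pics/top0.png')[180:265,215:365]
cv2.imwrite('pics/c1.png',cv2.convertScaleAbs(cv2.resize(im,None,fx=5,fy=5,interpolation=cv2.INTER_CUBIC),alpha=1.3))
E
```

```text
(no output)
```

View pics/c1.png

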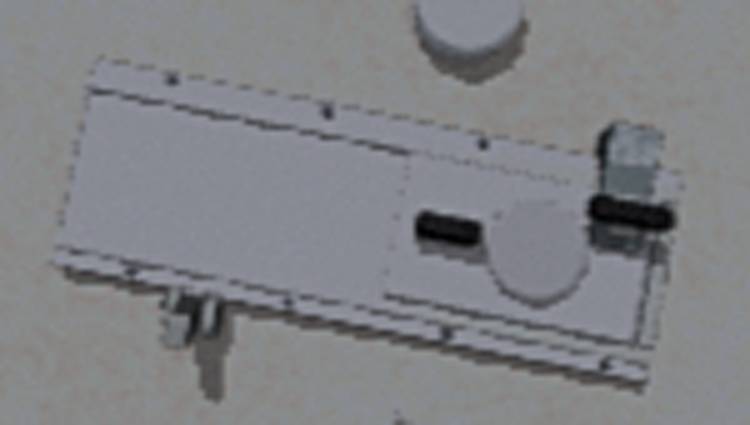

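The crop confirms it: aluminium carrier with black block at crop (448,228), T-bar at (632,213), and track corners at (93,58), (55,262), (645,383) and (683,172). Next, the track pose.

```bash
python3 - <<'E'
from h import *
c=r.get_calibration('top')
f=lambda u:((np.array(u)+.5)/5-.5+[215,180])
P=[onz(c,f(u),.035)[:2] for u in[(95,58),(57,262),(645,381),(683,172)]]
L=np.array([[60,255],[-60,255],[-60,-85],[60,-85]])/1000
P=np.array(P);pc=P.mean(0);lc=L.mean(0)
H=(L-lc).T@(P-pc);th=np.arctan2(H[0,1]-H[1,0],H[0,0]+H[1,1])
Rz=np.array([[np.cos(th),-np.sin(th)],[np.sin(th),np.cos(th)]])
t=pc-Rz@lc;print('th',th,'t',t);print('res mm',((L@Rz.T+t)-P)*1000)
im=cv2.imread('pics/top0.png');m=(im.max(2)<50).astype('uint8')
n,lab,st,ce=cv2.connectedComponentsWithStats(m)
for i in range(1,n):
    if 280<ce[i][0]<360 and 205<ce[i][1]<245 and st[i][4]>8:
        for z in(.086,.105):
            p=onz(c,ce[i],z)[:2];print(ce[i],st[i],z,p,(Rz.T@(p-t))*1000)
# post top / flag in crop
for u in [(178,330),(210,310),(200,300)]:
    for z in(.06,.116): p=onz(c,f(u),z)[:2];print(u,z,(Rz.T@(p-t))*1000)
for q in [(0,42,66),(25,-50,93),(-70,165,0),(-70,225,0),(0,195,30)]:
    w=Rz@(np.array(q[:2])/1000)+t;print(q,w,np.hypot(*w))
E
```

```text
th -0.22406855929449093 t [ 0.5328232  -0.12387457]
res mm [[ 1.5745962   0.5496468 ]
 [-0.97708564  4.15740096]
 [-0.96838559 -2.36762658]
 [ 0.37087503 -2.33942118]]
[335.1 209.3] [334 206   3   8  10] 0.086 [ 0.58140187 -0.16600718] [ 56.72607661 -30.28525915]
[335.1 209.3] [334 206   3   8  10] 0.105 [ 0.57945029 -0.16332965] [ 54.22834217 -28.10829924]
[339.5483871 223.7983871] [333 219  17  11 124] 0.086 [ 0.54223725 -0.17614629] [ 20.79340331 -48.87321362]
[339.5483871 223.7983871] [333 219  17  11 124] 0.105 [ 0.54101111 -0.17328095] [ 18.96124109 -46.35195354]
[304.01428571 225.64285714] [298 222  13   8  70] 0.086 [ 0.54011007 -0.08133738] [-2.34698079 43.09295531]
[304.01428571 225.64285714] [298 222  13   8  70] 0.105 [ 0.53892333 -0.08022817] [-3.75051928 43.9107483 ]
(178, 330) 0.06 [-81.98488532 175.18234655]
(178, 330) 0.116 [-81.77914197 170.50015507]
(210, 310) 0.06 [-68.01512164 160.29859374]
(210, 310) 0.116 [-68.55318193 156.40887018]
(200, 300) 0.06 [-63.75396274 166.72220704]
(200, 300) 0.116 [-64.51890343 162.49046575]
(0, 42, 66) [ 0.54215552 -0.08292451] 0.5484606515416998
(25, -50, 93) [ 0.54608832 -0.17817961] 0.5744218153684503
(-70, 165, 0) [0.50123581 0.05255455] 0.5039834508812754
(-70, 225, 0) [0.51456771 0.11105464] 0.5264152929415832
(0, 195, 30) [0.57615186 0.06625072] 0.5799483839834452
```

```bash
cat >> h.py <<'E'
TH=-0.224; T=np.array([.5328,-.1239])
def setup(th,t):
    global TH,T; TH,T=th,np.array(t)
def w(x,y,z):
    c,s=np.cos(TH),np.sin(TH); return np.array([T[0]+c*x-s*y,T[1]+s*x+c*y,z])
def tr(p):
    d=np.array(p)[:2]-T; c,s=np.cos(TH),np.sin(TH); return np.array([c*d[0]+s*d[1],-s*d[0]+c*d[1]])*1000
def inc(x,y,z,twist=0):
    s=r.observe(); R0=R.from_rotvec(s['tcp_rot'])
    a=TH+twist; ty=np.array([np.cos(a),np.sin(a),0]); tz=np.array([0,0,-1.]); Rt=R.from_matrix(np.c_[np.cross(ty,tz),ty,tz])
    print(s['time'],'now',s['tool_pos'],'inc',np.round(R0.inv().apply(w(x,y,z)-s['tool_pos']),4),np.round(np.degrees((R0.inv()*Rt).as_rotvec()),2))
E
python3 - <<'E'
from h import *
inc(0,.06,.27)
print(r.get_calibration('wrist'))
E
```

```text
0.1 now [0.21544879 0.50577234 0.24974087] inc [-0.5281 -0.3959 -0.0199] [-8.000e-02  4.000e-02  7.976e+01]
{'mtx': array([[370.93322382,   0.        , 284.2900668 ],
       [  0.        , 370.93322382, 202.45014688],
       [  0.        ,   0.        ,   1.        ]]), 'eye': array([0.14517594, 0.53600558, 0.37311117]), 'attitude': array([-0.27032466, -0.17735676,  1.15975612])}
```

Emit:
{"name": "send_rows", "arguments": {"increments": [[-0.044, -0.033, -0.0017, 0, 0, 6.6], [-0.088, -0.066, -0.003, 0, 0, 13.3], [-0.132, -0.099, -0.005, 0, 0, 20], [-0.176, -0.132, -0.0067, 0, 0, 26.6], [-0.22, -0.165, -0.008, 0, 0, 33.2], [-0.264, -0.198, -0.01, 0, 0, 39.9], [-0.308, -0.231, -0.0117, 0, 0, 46.5], [-0.352, -0.264, -0.013, 0, 0, 53.2], [-0.396, -0.297, -0.015, 0, 0, 59.8], [-0.44, -0.33, -0.0167, 0, 0, 66.5], [-0.484, -0.363, -0.018, 0, 0, 73.1], [-0.528, -0.396, -0.02, 0, 0, 79.8]], "jaw": 1}}

```text
time: 1.6
tool_pos: [0.5467, -0.067, 0.27]
tcp_rot: [-2.46, -1.953, 0.0]
force: [0.0, 1.1, 0.1]
width: 0.999
```

```bash
python3 - <<'E'
from h import *
im,c=cap('wrist','w1.png');print(c)
inc(0,.06,.27)
cv2.imwrite('pics/w1b.png',cv2.convertScaleAbs(im[:,:,::-1],alpha=1.4))
for p in[(0,.07,.046),(.025,-.05,.105),(0,.042,.086),(.06,.255,.035),(-.06,.255,.035)]:print(p,proj(c,w(*p)))
E
```

```text
{'mtx': array([[370.93322382,   0.        , 284.2900668 ],
       [  0.        , 370.93322382, 202.45014688],
       [  0.        ,   0.        ,   1.        ]]), 'eye': array([0.56438072, 0.0076951 , 0.39337534]), 'attitude': array([-0.30344108,  0.03472583, -0.22597685])}
1.65 now [ 0.54920302 -0.07233597  0.26945971] inc [ 0.006  -0.0046 -0.0006] [ 0.05  0.11 -0.78]
(0, 0.07, 0.046) [282.90770667 158.14623217]
(0.025, -0.05, 0.105) [311.37001338 303.59382176]
(0, 0.042, 0.086) [282.89987264 198.74646406]
(0.06, 0.255, 0.035) [354.62276201 -66.6503747 ]
(-0.06, 0.255, 0.035) [209.13746769 -66.01030822]
```

View pics/w1b.png

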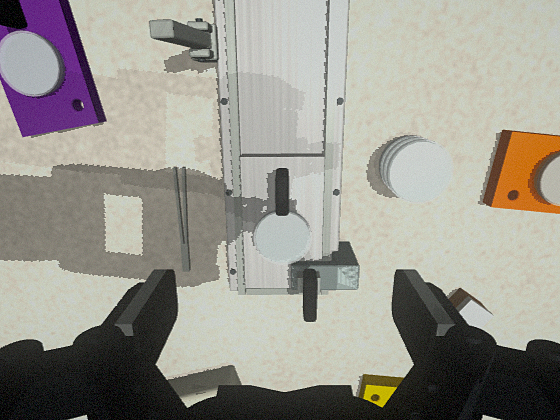

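The wrist view shows the carrier's leading edge at row 155, the block at (282,192), the T-bar at (310,295), the post and clevis near (202,38), and the flag leaning outward with its tip at (152,30). I'll refine from this view.

```bash
cat > m.py <<'E'
from h import *
import itertools
c={'mtx':[[370.93322382,0,284.2900668],[0,370.93322382,202.45014688],[0,0,1]],'eye':np.array([0.56438072,0.0076951,0.39337534]),'attitude':np.array([-0.30344108,0.03472583,-0.22597685])}
im=cv2.imread('pics/w1.png')
m=(im.max(2)<45).astype('uint8')
n,lab,st,ce=cv2.connectedComponentsWithStats(m)
for i in range(1,n):
    if st[i][4]>100 and 260<ce[i][0]<330: print('blob',st[i],ce[i])
def ext(cx,cy,dx,dy,z0,z1):
    q=np.array([proj(c,w(cx+a*dx/2,cy+b*dy/2,z)) for a,b,z in itertools.product((-1,1),(-1,1),(z0,z1))])
    return np.r_[q.min(0),q.max(0)]
print('block pred',ext(0,.042,.012,.036,.046,.086)); print('tbar pred',ext(.025,-.05,.012,.044,.081,.105))
for nm,u,z in[('noseL',(241,155),.046),('noseR',(323,155),.046),('railR top',(329,20),.035),('railL',(233,20),.035),('railR lo',(329,130),.035)]: print(nm,tr(onz(c,u,z)))
for nm,u,z in[('tip a',(149,20),.116),('tip b',(152,42),.116),('tip c',(188,45),.11),('postlo',(200,60),.0),('post',(213,62),.0),('clevU',(205,20),.055),('clevD',(205,60),.055)]: print(nm,tr(onz(c,u,z)))
E
python3 m.py; python3 - <<'E'
import cv2
im=cv2.imread('pics/w1b.png')[0:90,130:250]
cv2.imwrite('pics/c2.png',cv2.resize(im,None,fx=6,fy=6,interpolation=cv2.INTER_CUBIC))
E
```

```text
blob [275 168  14  47 411] [281.24817518 191.96593674]
blob [303 269  14  53 417] [309.06714628 290.62829736]
blob [    0   270   560   150 37500] [278.95792    373.90965333]
block pred [275.74990636 168.49492518 289.84409852 218.3318337 ]
tbar pred [303.05806971 268.68752116 318.69565138 324.71582868]
noseL [-39.53583145  73.14808267]
noseR [37.85154445 72.85827619]
railR top [ 40.97396678 190.20158735]
railL [-43.2278534  190.51751631]
railR lo [44.06315552 94.90129308]
tip a [-90.12957848 178.25629608]
tip b [-89.61948377 164.47287682]
tip c [-66.3735853  163.05299153]
postlo [-81.96451434 160.01667476]
post [-69.18383194 158.11041289]
clevU [-63.91679043 187.52422914]
clevD [-66.02031568 156.54804547]
```

View pics/c2.png

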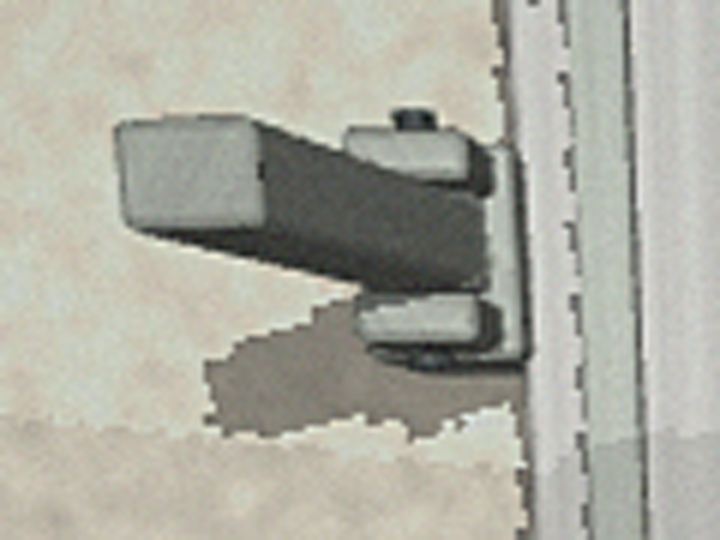

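```bash
sed -i 's/^TH=.*/TH=-0.224; T=np.array([.5320,-.1237])/' h.py; python3 - <<'E'
from h import *
inc(.025,-.05,.098)
E
```

```text
1.65 now [ 0.54920302 -0.07233597  0.26945971] inc [-0.1033  0.0209  0.1717] [ 0.05  0.11 -0.78]
```

Emit:
{"name": "send_rows", "arguments": {"increments": [[-0.05, 0.012, 0.03, 0, 0, 0], [-0.1, 0.022, 0.06, 0, 0, 0], [-0.11, 0.024, 0.08, 0, 0, 0], [-0.11, 0.024, 0.1, 0, 0, 0], [-0.11, 0.024, 0.11, 0, 0, 0], [-0.11, 0.024, 0.11, 0, 0, 0], [-0.11, 0.024, 0.11, 0, 0, 0]]}}

```text
time: 2.52
tool_pos: [0.5453, -0.1778, 0.1611]
tcp_rot: [2.455, 1.958, 0.001]
force: [0.4, 0.4, 0.2]
width: 1.001
```

```bash
python3 - <<'E'
from h import *
inc(.025,-.05,.098)
im,c=cap('wrist','w2.png')
inc(.025,-.05,.098)
cv2.imwrite('pics/w2b.png',cv2.convertScaleAbs(im[:,:,::-1],alpha=1.4)); print(r.observe()['qvel'])
E
```

```text
2.525 now [ 0.54530776 -0.17781131  0.1611152 ] inc [-0.0002 -0.0001  0.0631] [ 0.07  0.03 -0.02]
2.575 now [ 0.5453224  -0.17784314  0.16117333] inc [-0.0001 -0.0001  0.0632] [ 0.08  0.03 -0.02]
[-0.00052505 -0.00245906  0.00197028  0.0011324  -0.00146865  0.00047516]
```

View pics/w2b.png

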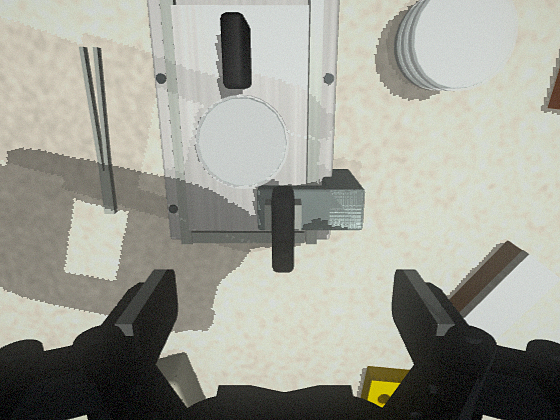

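The bar at x≈283 is centred between the pads (159 and 408), so I'll descend and grip.

Emit:
{"name": "send_rows", "arguments": {"increments": [[0, 0, 0.03, 0, 0, 0], [0, 0, 0.055, 0, 0, 0], [0, 0, 0.063, 0, 0, 0], [0, 0, 0.063, 0, 0, 0]]}}

```text
time: 3.08
tool_pos: [0.5452, -0.178, 0.0978]
tcp_rot: [2.456, 1.958, 0.0]
force: [0.3, 0.0, 0.9]
width: 1.0
```

Emit:
{"name": "send_rows", "arguments": {"increments": [[0, 0, 0, 0, 0, 0], [0, 0, 0, 0, 0, 0], [0, 0, 0, 0, 0, 0], [0, 0, 0, 0, 0, 0], [0, 0, 0, 0, 0, 0], [0, 0, 0, 0, 0, 0], [0, 0, 0, 0, 0, 0], [0, 0, 0, 0, 0, 0]], "jaw": 0, "squeeze": 60}}

```text
time: 4.08
tool_pos: [0.5447, -0.1779, 0.0977]
tcp_rot: [-2.456, -1.958, 0.001]
force: [-3.8, -0.4, 6.1]
width: 0.13
```

Emit:
{"name": "send_rows", "arguments": {"increments": [[0, 0, -0.004, 0, 0, 0], [0, 0, -0.009, 0, 0, 0], [0, 0, -0.013, 0, 0, 0], [0, 0, -0.016, 0, 0, 0], [0, 0, -0.016, 0, 0, 0], [0, 0, -0.016, 0, 0, 0]]}}

```text
time: 4.82
tool_pos: [0.5447, -0.1778, 0.113]
tcp_rot: [-2.456, -1.958, 0.001]
force: [-2.6, -0.2, -10.9]
width: 0.131
```

```bash
python3 - <<'E'
from h import *
s=r.observe();print(s['tool_pos'],s['force'],s['torque'],s['joint_pos'],s['width'])
E
```

```text
[ 0.54465527 -0.17777275  0.11298107] [ -2.61269411  -0.20349138 -10.85542036] [-0.22716089  0.3391718  -0.05309281] [-5.21972578e-01  5.52142498e-01  1.43441070e+00 -1.82516649e-04
  1.15616329e+00 -2.97144644e-01] 0.13133841205174832
```

Emit:
{"name": "send_rows", "arguments": {"increments": [[0, 0, 0, 0, 0, 8], [0, 0, 0, 0, 0, 17], [0, 0, 0, 0, 0, 26], [0, 0, 0, 0, 0, 35], [0, 0, 0, 0, 0, 44], [0, 0, 0, 0, 0, 53], [0, 0, 0, 0, 0, 62], [0, 0, 0, 0, 0, 71], [0, 0, 0, 0, 0, 80], [0, 0, 0, 0, 0, 89], [0, 0, 0, 0, 0, 90], [0, 0, 0, 0, 0, 90]]}}

```text
time: 6.32
tool_pos: [0.5436, -0.1763, 0.1124]
tcp_rot: [-3.119, 0.352, 0.007]
force: [-5.4, 5.1, -9.9]
width: 0.132
```

Emit:
{"name": "send_rows", "arguments": {"increments": [[0, 0, 0.001, 0, 0, 0], [0, 0, 0.002, 0, 0, 0], [0, 0, 0.003, 0, 0, 0], [0, 0, 0.003, 0, 0, 0]]}}

```text
time: 6.82
tool_pos: [0.5437, -0.1764, 0.1107]
tcp_rot: [-3.119, 0.352, 0.006]
force: [-8.0, 6.5, 0.9]
width: 0.129
```

Emit:
{"name": "send_rows", "arguments": {"increments": [[0, 0, 0, 0, 0, 0], [0, 0, 0, 0, 0, 0], [0, 0, 0, 0, 0, 0], [0, 0, 0, 0, 0, 0], [0, 0, 0, 0, 0, 0], [0, 0, 0, 0, 0, 0]], "jaw": 1}}

```text
time: 7.58
tool_pos: [0.545, -0.1779, 0.1103]
tcp_rot: [3.122, -0.352, 0.0]
force: [0.4, 0.4, 0.2]
width: 1.0
```

Emit:
{"name": "send_rows", "arguments": {"increments": [[0, 0, -0.02, 0, 0, 0], [0, 0, -0.06, 0, 0, 0], [0, 0, -0.11, 0, 0, 0], [0, 0, -0.11, 0, 0, 0], [0, 0, -0.11, 0, 0, 0]]}}

```text
time: 8.2
tool_pos: [0.5447, -0.1777, 0.2197]
tcp_rot: [-3.121, 0.352, 0.001]
force: [0.1, 0.7, 0.5]
width: 1.002
```

```bash
python3 - <<'E'
from h import *
im,c=cap('wrist','w3.png')
cv2.imwrite('pics/w3b.png',cv2.convertScaleAbs(im[:,:,::-1],alpha=1.4))
inc(-.115,.172,.20); inc(-.115,.172,.115)
for a in(.07,.081,.094):print(proj(c,w(.025,-.05,a)))
E
```

```text
8.25 now [ 0.54456094 -0.17768068  0.21914536] inc [-0.1394 -0.2217  0.0196] [-1.200e-01  7.000e-02 -9.005e+01]
8.25 now [ 0.54456094 -0.17768068  0.21914536] inc [-0.1392 -0.2217  0.1046] [-1.200e-01  7.000e-02 -9.005e+01]
[284.46796005 190.58371857]
[284.47126634 194.62185059]
[284.47551729 199.81374677]
```

View pics/w3b.png

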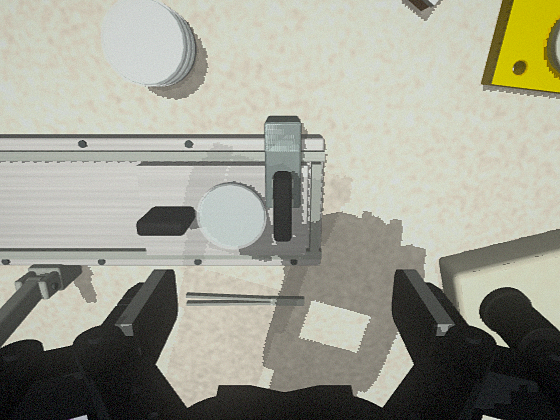

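The plunger is latched: the bar at (283,206) now lies across the track. Next, the flag. I'll shut the jaws and come in from its outer side.

Emit:
{"name": "send_rows", "arguments": {"increments": [[-0.017, -0.024, 0, 0, 0, -10], [-0.035, -0.048, 0, 0, 0, -20], [-0.053, -0.073, 0, 0, 0, -30], [-0.071, -0.098, 0.005, 0, 0, -40], [-0.089, -0.123, 0.005, 0, 0, -50], [-0.107, -0.148, 0.01, 0, 0, -60], [-0.125, -0.173, 0.01, 0, 0, -70], [-0.142, -0.197, 0.015, 0, 0, -80], [-0.16, -0.222, 0.02, 0, 0, -90], [-0.16, -0.222, 0.02, 0, 0, -90], [-0.16, -0.222, 0.02, 0, 0, -90]], "jaw": 0}}

```text
time: 9.62
tool_pos: [0.4386, 0.0738, 0.1999]
tcp_rot: [-2.458, -1.956, 0.001]
force: [1.2, -0.6, -0.1]
width: -0.0
```

```bash
python3 - <<'E'
from h import *
s=r.observe();print(s['tool_pos'],tr(s['tool_pos']),s['width'])
inc(-.135,.172,.115);inc(-.045,.172,.115)
E
```

```text
[0.43863761 0.07381549 0.19988408] [-134.90429835  171.84218409] -0.0003916679278512109
9.625 now [0.43863761 0.07381549 0.19988408] inc [ 0.0002 -0.      0.0849] [-0.05  0.02 -0.16]
9.625 now [0.43863761 0.07381549 0.19988408] inc [0.0004 0.09   0.0848] [-0.05  0.02 -0.16]
```

Emit:
{"name": "send_rows", "arguments": {"increments": [[0, 0, 0.04, 0, 0, 0], [0, 0, 0.08, 0, 0, 0], [0, 0, 0.085, 0, 0, 0], [0, 0.015, 0.085, 0, 0, 0], [0, 0.03, 0.085, 0, 0, 0], [0, 0.045, 0.085, 0, 0, 0], [0, 0.06, 0.085, 0, 0, 0], [0, 0.075, 0.085, 0, 0, 0], [0, 0.09, 0.085, 0, 0, 0], [0, 0.1, 0.085, 0, 0, 0]]}}

```text
time: 10.88
tool_pos: [0.5373, 0.0516, 0.1157]
tcp_rot: [2.456, 1.958, 0.001]
force: [-0.1, -0.8, -0.5]
width: 0.002
```

```bash
python3 - <<'E'
from h import *
s=r.observe();print(s['tool_pos'],tr(s['tool_pos']),s['force'])
E
```

```text
[0.53729897 0.05155242 0.11567391] [-33.76248749 172.05111168] [-0.14109612 -0.79402298 -0.53516958]
```

Emit:
{"name": "send_rows", "arguments": {"increments": [[0, 0, -0.04, 0, 0, 0], [-0.02, 0.005, -0.08, 0, 0, 0], [-0.06, 0.02, -0.12, 0, 0, 0], [-0.1, 0.035, -0.14, 0, 0, 0], [-0.1, 0.035, -0.14, 0, 0, 0], [-0.1, 0.035, -0.14, 0, 0, 0]], "jaw": 0.5}}

```text
time: 11.62
tool_pos: [0.5476, -0.053, 0.2549]
tcp_rot: [-2.456, -1.957, 0.001]
force: [-0.6, 0.2, 0.3]
width: 0.501
```

```bash
python3 - <<'E'
from h import *
im,c=cap('wrist','w4.png')
cv2.imwrite('pics/w4b.png',cv2.convertScaleAbs(im[:,:,::-1],alpha=1.4))
s=r.observe();print(s['tool_pos'],tr(s['tool_pos']),s['width'])
inc(0,.042,.072)
for y in(.160,.166):print(proj(c,w(0,y,.047)),proj(c,w(-.04,y,.056)))
E
```

```text
[ 0.54752129 -0.05256049  0.25470043] [-0.66880309 72.8099772 ] 0.49685402412760454
11.675 now [ 0.54752129 -0.05256049  0.25470043] inc [-0.0309  0.0009  0.1827] [-0.09 -0.02 -0.01]
[284.53314338  72.40330773] [235.75341015  72.01435362]
[284.53599027  64.82225085] [235.46603162  64.21603143]
```

View pics/w4b.png

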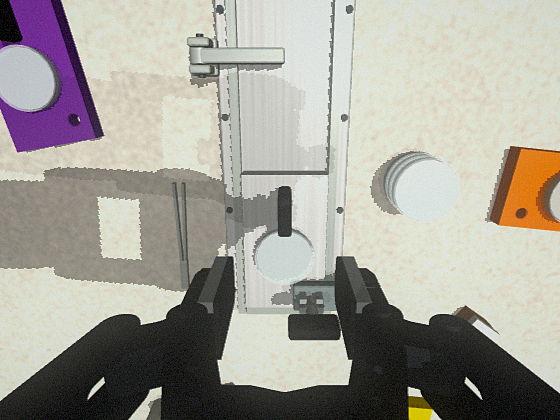

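The flag is flat, with its near face at row ≈65 (y ≈ 166 mm), and the carrier is still docked. Now I'll grip the block.

Emit:
{"name": "send_rows", "arguments": {"increments": [[-0.031, 0.001, 0.06, 0, 0, 0], [-0.031, 0.001, 0.11, 0, 0, 0], [-0.031, 0.001, 0.15, 0, 0, 0], [-0.031, 0.001, 0.175, 0, 0, 0], [-0.031, 0.001, 0.181, 0, 0, 0], [-0.031, 0.001, 0.181, 0, 0, 0]]}}

```text
time: 12.42
tool_pos: [0.5421, -0.0833, 0.0746]
tcp_rot: [2.456, 1.959, 0.0]
force: [0.9, 0.7, 0.3]
width: 0.497
```

Emit:
{"name": "send_rows", "arguments": {"increments": [[0, 0, 0, 0, 0, 0], [0, 0, 0, 0, 0, 0], [0, 0, 0, 0, 0, 0], [0, 0, 0, 0, 0, 0], [0, 0, 0, 0, 0, 0], [0, 0, 0, 0, 0, 0]], "jaw": 0, "squeeze": 25}}

```text
time: 13.18
tool_pos: [0.5417, -0.0837, 0.0753]
tcp_rot: [2.456, 1.958, 0.0]
force: [-3.1, 1.4, 6.0]
width: 0.136
```

```bash
python3 - <<'E'
from h import *
s=r.observe();print(s['tool_pos'],tr(s['tool_pos']),s['width'],s['force'],s['torque'])
E
```

```text
[ 0.54171253 -0.08368322  0.07530324] [ 0.58089157 41.17448671] 0.13577222333441075 [-3.11739345  1.37979259  6.03185329] [ 0.25182019  0.56482949 -0.11283706]
```

Emit:
{"name": "send_rows", "arguments": {"increments": [[0.004, 0, -0.001, 0, 0, 0], [0.014, 0, -0.001, 0, 0, 0], [0.026, 0, -0.001, 0, 0, 0], [0.038, 0, -0.001, 0, 0, 0], [0.05, 0, -0.001, 0, 0, 0], [0.062, 0, -0.001, 0, 0, 0], [0.072, 0, -0.001, 0, 0, 0], [0.08, 0, -0.001, 0, 0, 0], [0.086, 0, -0.001, 0, 0, 0], [0.088, 0, -0.001, 0, 0, 0], [0.088, 0, -0.001, 0, 0, 0]]}}

```text
time: 14.55
tool_pos: [0.5615, 0.0023, 0.0753]
tcp_rot: [-2.456, -1.958, -0.001]
force: [0.0, 1.9, -1.2]
width: 0.134
```

```bash
python3 - <<'E'
from h import *
s=r.observe();print(s['tool_pos'],tr(s['tool_pos']),s['width'],s['force'],s['torque'])
im,c=cap('wrist','w5.png')
cv2.imwrite('pics/w5b.png',cv2.convertScaleAbs(im[:,:,::-1],alpha=1.4))
E
```

```text
[0.56150558 0.00229747 0.07530437] [  0.78043496 129.40375699] 0.13391860783475454 [ 0.03221429  1.93441088 -1.20897791] [ 0.16554394  0.12962096 -0.01174661]
```

View pics/w5b.png

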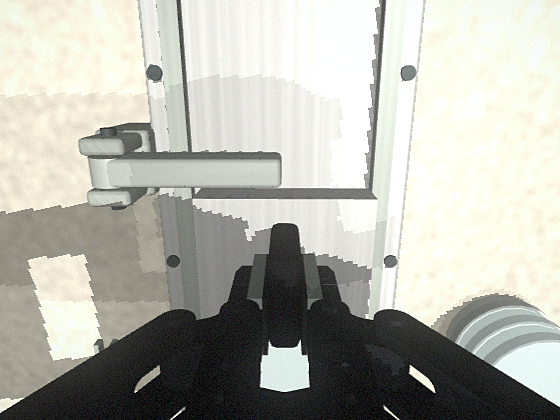

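The carrier slid straight; its edge is at row ≈190 and the flag's lower edge at ≈187, so a few mm remain. I'll creep on until contact.

Emit:
{"name": "send_rows", "arguments": {"increments": [[0.001, 0, 0, 0, 0, 0], [0.002, 0, 0, 0, 0, 0], [0.003, 0, 0, 0, 0, 0], [0.004, 0, 0, 0, 0, 0], [0.004, 0, 0, 0, 0, 0]]}}

```text
time: 15.22
tool_pos: [0.5624, 0.0059, 0.0753]
tcp_rot: [-2.456, -1.958, 0.0]
force: [-3.8, -3.0, 0.3]
width: 0.14
```

Emit:
{"name": "send_rows", "arguments": {"increments": [[0.001, 0, 0, 0, 0, 0], [0.002, 0, 0, 0, 0, 0], [0.003, 0, 0, 0, 0, 0], [0.003, 0, 0, 0, 0, 0]]}}

```text
time: 15.72
tool_pos: [0.5631, 0.009, 0.0753]
tcp_rot: [-2.456, -1.958, -0.0]
force: [-3.5, -2.3, -0.2]
width: 0.136
```

Emit:
{"name": "send_rows", "arguments": {"increments": [[0.001, 0, 0, 0, 0, 0], [0.002, 0, 0, 0, 0, 0], [0.003, 0, 0, 0, 0, 0], [0.003, 0, 0, 0, 0, 0]]}}

```text
time: 16.23
tool_pos: [0.5634, 0.0099, 0.0755]
tcp_rot: [2.454, 1.958, -0.005]
force: [-6.0, -13.8, 1.8]
width: 0.129
```

```bash
python3 - <<'E'
from h import *
s=r.observe();print(s['tool_pos'],tr(s['tool_pos']),s['width'],s['force'],s['torque'])
im,c=cap('wrist','w6.png')
cv2.imwrite('pics/w6b.png',cv2.resize(cv2.convertScaleAbs(im[110:260,60:400,::-1],alpha=1.2),None,fx=2,fy=2))
E
```

```text
[0.56338808 0.00989686 0.07552068] [  0.92783511 137.23145116] 0.12915680564775006 [ -5.95452128 -13.82967733   1.8245321 ] [-2.35200402  1.10709947  0.05677393]
```

View pics/w6b.png

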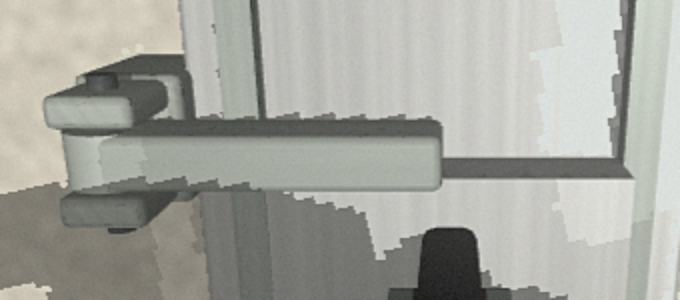

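14 N of contact at the flag. I'll relax slightly, release and rise.

Emit:
{"name": "send_rows", "arguments": {"increments": [[-0.001, 0, 0, 0, 0, 0], [-0.001, 0, 0, 0, 0, 0]]}}

```text
time: 16.52
tool_pos: [0.5633, 0.0097, 0.0754]
tcp_rot: [2.455, 1.958, -0.003]
force: [-4.7, -9.2, 0.1]
width: 0.133
```

Emit:
{"name": "send_rows", "arguments": {"increments": [[0, 0, 0, 0, 0, 0], [0, 0, 0, 0, 0, 0], [0, 0, 0, 0, 0, 0], [0, 0, 0, 0, 0, 0], [0, 0, 0, 0, 0, 0]], "jaw": 0.5}}

```text
time: 17.15
tool_pos: [0.5635, 0.0108, 0.0753]
tcp_rot: [2.457, 1.958, 0.0]
force: [-0.3, 0.8, -0.8]
width: 0.499
```

Emit:
{"name": "send_rows", "arguments": {"increments": [[0, 0, -0.02, 0, 0, 0], [0, 0, -0.06, 0, 0, 0], [0, 0, -0.1, 0, 0, 0], [-0.02, 0, -0.15, 0, 0, 0], [-0.05, 0, -0.18, 0, 0, 0], [-0.07, 0, -0.18, 0, 0, 0], [-0.07, 0, -0.18, 0, 0, 0], [-0.07, 0, -0.18, 0, 0, 0]]}}

```text
time: 18.15
tool_pos: [0.5476, -0.0569, 0.2541]
tcp_rot: [-2.455, -1.957, 0.002]
force: [0.2, -0.1, 0.3]
width: 0.495
```

```bash
python3 - <<'E'
from h import *
im,c=cap('wrist','w7.png')
cv2.imwrite('pics/w7b.png',cv2.convertScaleAbs(im[:,:,::-1],alpha=1.4))
s=r.observe();print(s['tool_pos'],s['width'],s['force'],s['time'])
for y in(.162,.166,.17):print(proj(c,w(.02,y,.046)))
print([proj(c,w(.025,-.05,z)) for z in(.105,.118)])
E
```

```text
[ 0.54774663 -0.05678101  0.25423907] 0.5008973313649256 [0.4905467  0.10672371 0.32960918] 18.2
[307.63673664  65.07396496]
[307.72933752  59.97571681]
[307.82265759  54.83787276]
[array([312.69299554, 324.42955817]), array([313.81693501, 334.09689572])]
```

View pics/w7b.png

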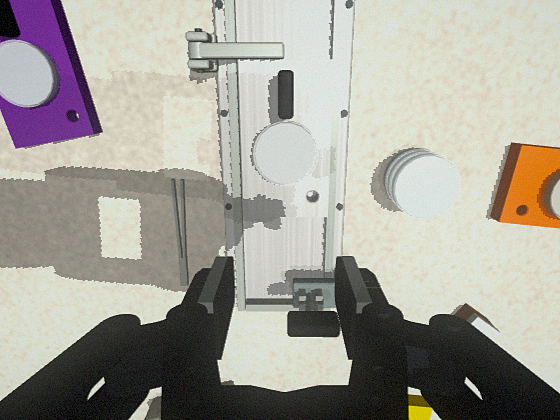

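```bash
python3 - <<'E'
import cv2
im=cv2.imread('pics/w7.png')[25:95,180:360]
cv2.imwrite('pics/c8.png',cv2.resize(cv2.convertScaleAbs(im,alpha=1.2),None,fx=4.4,fy=4.4,interpolation=cv2.INTER_CUBIC))
E
```

```text
(no output)
```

View pics/c8.png

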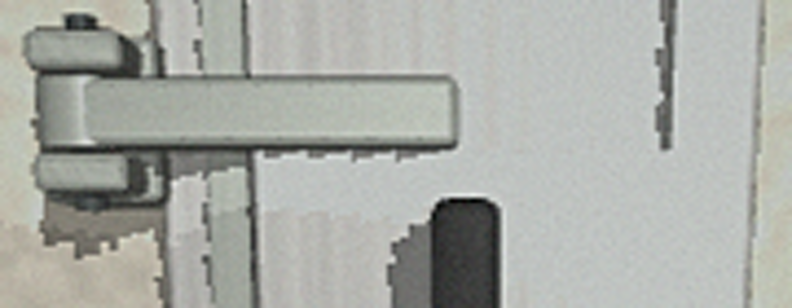

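The rail's shadow ends at the carrier's corner (crop row ≈150), level with the flag's near edge (≈147). The gap is therefore about 1 mm, so I'll hand in.

```bash
python3 -c "
from workcell import r
print(r.close_job())"
```

```text
the job is handed in; nothing more can be done
None
```

The job is handed in at about 18 s of the 56 s allowed; the system gave no verdict. I latched the plunger up with a quarter turn and tipped the flag flat, both with the carrier still docked. I then slid the carrier about 96 mm to the flag, until the contact force was about 14 N, and released it.

Last checks, all from the wrist camera and force readings:
- **Plunger:** the T-bar lies across the track and took no lift force (about 1 N) before I let go, so its key is on the lugs. I could not read the joint values directly.
- **Flag:** it looks flat across the track in the overhead wrist view.
- **Carrier:** it looks straight between the rails, with its leading edge about 1 mm from the flag's face. The flag hides part of that edge, so I judged the gap from where the shadow on the rail ends.
- **Gripper:** it is clear of everything, with the force back near zero.
- **Bystanders:** those in the wrist pictures looked unmoved. The bottle, tip box and tube rack were not in those views and I took no final overhead picture, though the arm's path kept away from them.

No check failed. My camera-based track position was only good to 1–4 mm, so I set the final contact by force.

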